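# Advance the hinge carrier under the staking gantry to the unloading station and empty it

## Task

Slide the carrier, with its pinned hinge still on it, along the rail and under the staking gantry to the unloading station, until the spring roller has clicked into the carrier's notch. Then take the hinge off the carrier and lay it flat, barrel up, in the larger of the two open totes. Leave the carrier latched at the station and everything else on the bench as it is.

Things in the scene. Friction and masses are not known exactly. Their poses are not given: they have to be found in the camera images.
- slide: Bench slide, fixed: steel base plate 120 x 580 x 12 mm with two rails along its own y axis. Origin: on the bench under the middle of the gantry that stands across the rail; +y is the way the carrier must travel, -x the side towards the robot.
- gantry (a point): Grey staking gantry across the rail. The point is the middle of its beam's underside, 104 mm above the bench. Beam 50 mm along the rail (slide y), 200 mm across it, top 149 mm above the bench, with a ram up to 217 mm; posts at slide x = +-85 mm, 30 mm wide. Carrier, fins and hinge pass under the beam; a gripper does not.
- housing (a point): Detent housing of the unloading station on the slide's -x side: the point is the middle of its top, at slide (-83, 170) mm, 52 mm above the bench; it spans 46 (x) x 74 (y) mm. The spring roller in it is set anywhere within 20 mm either way of the housing's middle along the rail: the setting is not given and has to be felt.
- carrier (a joint): Travel of the carrier in m, 0 at the loading end, growing along slide +y, at most 0.300. At 0 its middle is at slide y = -150 mm. Captive aluminium deck 72 x 250 mm, top 45 mm above the bench, a fin near each end, drag about 2 N. Its notch meets the roller at a travel somewhere from 0.240 to 0.280; let go within about 4 mm of it, it centres itself. Breaking out takes about 12 N.
- rear_fin (a point): Trailing fin of the carrier: steel plate 12 mm thick (across the rail), 30 mm long (along it), standing 45 mm above the deck, its top 90 mm above the bench. The point is in its middle, 22 mm below its top, 105 mm behind the carrier's middle.
- front_fin (a point): Leading fin, the same plate, 105 mm ahead of the carrier's middle. Axes parallel to the slide's.
- nest (a point): Middle of the nest on the carrier's deck, at deck height (45 mm above the bench), 25 mm ahead of the carrier's middle. Four 4 mm high ridges stand round the hinge with 2.5 mm play. Axes parallel to the slide's.
- roller (a joint): How far the spring roller is pressed back, in m: 0 when free or fully in the notch, about 0.004 on the carrier's straight edge. The carrier's bevelled nose meets it some 65 mm of travel before the notch: a first bump of about 5 N. Dropping into the notch is felt as a pull forward, then 12 N of resistance. Its stem with a black knob shows at the housing's -x side and moves with it.
- hinge: Finished steel hinge lying in the nest: block 30 (x) x 56 (y) x 22 mm with a barrel of 16 mm diameter along y on top, 32 mm high in all, 0.22 kg. Origin: centre of its underside, z up through the barrel.
- tote: The larger open yellow plastic tote, 125 (x) x 170 (y) x 50 mm, walls and floor 4 mm, standing loose on the bench beyond the slide. Origin: centre of its underside.
- small_bin: Bystander: the smaller yellow open bin, 100 x 90 x 50 mm. Origin: centre of its underside.
- spare_hinge: Bystander: another hinge of the same shape lying on the bench. Origin: centre of its underside.
- screwdriver: Bystander: screwdriver 170 mm long lying on the bench, along its x. Origin: underside of its middle.
- hammer: Bystander: hammer 280 mm long lying on the bench to the robot's right, along its x. Origin: underside of its middle.
- oil: Bystander: white oil bottle, 50 mm diameter, 140 mm high. Origin: centre of its underside.
- jar: Bystander: glass jar, 64 mm diameter, 80 mm high. Origin: centre of its underside.
- bench_block: Bystander: wooden bench block 70 x 50 x 30 mm. Origin: centre of its underside.
Mind the look-alikes: they are no part of the job. What is shaped like the hinge but blue or green is not meant. What is shaped like the tote but turquoise is not meant.

How it is judged:
On the way:
1. the carrier is latched at the unloading station (travel past 232 mm, roller dropped into the notch) with the hinge still in its nest (value of joint carrier above 0.232 m and value of joint roller below 0.0016 m and horizontal distance between hinge and nest below 0.01 m and z of hinge in the frame of nest below 0.006 m), for 0.2 s.
At the end, for the whole second after the job is handed in: The carrier is latched at the unloading station (travel past 232 mm with the roller within 1.6 mm of fully out, in the notch), and the hinge lies at rest flat on the floor of the larger tote, barrel up (within 0.2 rad, underside less than 12 mm above the tote's underside), the tote standing level (value of joint carrier above 0.232 m and value of joint roller below 0.0016 m and x of hinge in the frame of tote between -0.058 and 0.058 m and y of hinge in the frame of tote between -0.08 and 0.08 m and z of hinge in the frame of tote below 0.012 m and angle between hinge's own z axis and vertical below 0.2 rad and angle between tote's own z axis and vertical below 0.1 rad and linear speed of hinge below 0.02 m/s); the robot touches nothing.
It fails at once if a bystander is moved more than 30 mm (distance of any of small_bin, spare_hinge, screwdriver, hammer, oil, jar, bench_block from where it was at the start of the episode above 0.03 m).
It also fails if it takes over 72 s, if anything falls off the work surface, if the arm or the gripper's body presses on something with over 40 N, if the wrist force passes 120 N, or if a joint passes its speed limit or range.

## Robot

A 7-joint arm with a two-finger parallel gripper is mounted at the origin on the work surface. World frame = base frame: x ahead of the robot, y to its left, z up, the work surface at z = 0. Lengths are in m, angles in rad, forces in N, time in s.
With the tool pointing down it reaches from about 0.4 to 0.85 m from the base axis. Payload 6.9 kg.
Tool frame: the origin (TCP) lies midway between the tips of the shut fingers; the grasp point (between the pads) lies behind it (ctrl.pinch_z is the z of the grasp point in the tool frame, in m); z points along the fingers, y is the line along which they close (so a half turn about z gives the same grasp; the last joint's range is limited). The gripper opens to 85 mm and grips with 20 to 120 N. Pads are 22 mm wide; open, the fingers measure 114 mm over their backs; the gripper's body (76 mm by 85 mm) begins 54 mm behind the grasp point. The pads swing forward as they close: fully open they stand 13 mm farther back than shut.
Start: joints at [1.381, 0.507, -0.238, 1.5, 0.126, 1.149, -0.155], TCP at [0.182, -0.598, 0.231] pointing down, gripper open.
Joint ranges: [-3.08, 3.08], [-0.24, 2.05], [-1.43, 1.35], [0, 2.5], [-1.52, 4.66], [0.17, 1.96], [-2.89, 2.89]. Speed limits (rad/s): [2.39, 2.39, 3.14, 3.14, 3.14, 3.14, 3.14].

## Interface

Orientations are given as a unit quaternion [w, x, y, z].
In Python, from station import ctrl, get_state, vision, ticket, models gives the robot as it stands. Calls block until the motion is done:
- ctrl.movep(position, orientation): joint-space move of the TCP to a pose.
- ctrl.movel(position, frame=None, max_speed=0.15): straight line of the TCP; frame=None keeps the orientation; max_speed is the mean speed in m/s.
- ctrl.set_joints(angles): joint-space move.
- ctrl.ungrasp() and ctrl.close_gripper(force=None): open the fingers fully, or close them until they stop; force is the grip in N (None keeps the last).
- ctrl.pause(seconds).
- ctrl.ik(position, orientation): joint angles nearest the present ones, or None.
- get_state(): the state.
- vision.grab_frame(name): name is "scene" or "top" or "wrist"; returns (picture, depth): 420x560x3 uint8, blue, green, red; 420x560 float32, m along the optical axis (not along the pixel's ray), 0 where there is no reading.
- vision.camera_info(name): a dict with "mtx" (3x3 intrinsics, pixels), "R" (3x3) and "t" (3): a world point X has camera coordinates R X + t; the wrist camera has in their place "hand_eye" (4x4, takes a point from camera to tool coordinates, whose origin is the TCP and whose axes are the flange's). Camera axes: x right, y down, z forward; pixel columns grow to the right and rows downward; lengths in m; the calibration is good to about 2 mm. A picture is of the moment at which its call begins: read the wrist's pose just before it. camera_info takes no time and is no camera call.
A pose or a line that the arm cannot do raises ctrl.Unreachable and nothing moves.
- ticket.close_job(): hands the job in; it is judged then, once.
Trained networks look in the newest picture that a camera, given by its name, has taken for a name from the list of things; names that differ only in an ending like _2 or _b are one class to them, and where a whole thing is asked for, a point or a joint stands for the part that bears it (a point fixed in the world has none). Each returns a list of dicts, best first, with "p" (0 to 1); they miss things now and then, are a little off and sometimes report something else, mostly with a low value. They report only what shows in the picture. A call takes as long as a camera call. They do not tell look-alikes from the thing itself.
- models.recognise(camera, target): "point" ([column, row] in pixels, amid what is visible of it).
- models.masks_of(camera, target): "mask" (420x560 bool, what is visible of it) and "point" ([column, row] in pixels, amid what is visible of it).
The state is a dict: "time": time; "qpos": joint angles; "qd": joint speeds; "tau": joint torques, N m; "tcp_pos": TCP position; "eef_rot": TCP orientation; "contact_force": force on the tool from outside, world axes, zero at the start; "wrist_torque": the same for the moment, N m; "width": finger opening in m; "gripper_force": force on a finger pad.
Only numpy, scipy, OpenCV 4.12 (cv2) and the standard library are available. Lean on these libraries where they do the work, as an engineer would, in place of code of your own. Each camera call takes 0.05 s, during which the arm holds its last target. There are 200 camera calls.

## Working session

There is one attempt and no reset: what is moved stays moved. The work goes in short steps, each a Python script; the robot and the scene stay as the last script left them, time stands still between calls to the robot, and variables do not carry over. Pictures are saved under pics/ and viewed, at most 10 in all, crops included, and the job is handed in when it is done.

```bash
ls; mkdir -p pics; cat > h.py <<'E'
import numpy as np, cv2
from station import ctrl, get_state, vision, ticket, models
from scipy.spatial.transform import Rotation as Rn
def cloud(name, img_depth=None):
    img,d=img_depth if img_depth is not None else vision.grab_frame(name)
    c=vision.camera_info(name); K=np.array(c["mtx"])
    v,u=np.mgrid[0:420,0:560]
    P=np.stack([(u-K[0,2])/K[0,0]*d,(v-K[1,2])/K[1,1]*d,d],-1)
    return img,d,(P-np.array(c["t"]))@np.array(c["R"])   # R^T(P-t)
E
python3 - <<'E'
from h import *
for n in("top","scene"):
    img,d,W=cloud(n); cv2.imwrite(f"pics/{n}0.png",img); np.save(f"{n}W.npy",W); np.save(f"{n}D.npy",d)
    for t in("slide","carrier","hinge","tote","small_bin","rear_fin","front_fin","housing","gantry"):
        try:
            for r in models.masks_of(n,t)[:4]:
                m=r["mask"]&(d>0); print(n,t,round(r["p"],2),np.round(r["point"]),m.sum(),np.round(np.median(W[m],0),3),np.round(W[m][:,2].max(),3))
        except Exception as e: print(n,t,e)
print(get_state()["time"],ctrl.pinch_z,get_state()["eef_rot"])
E
```

```text
pics
top slide 0.65 [261. 207.] 12495 [0.472 0.044 0.029] 0.222
top carrier 0.88 [330. 219.] 3166 [ 0.461 -0.116  0.045] 0.097
top carrier 0.51 [314. 213.] 329 [ 0.471 -0.079  0.069] 0.08
top hinge 0.89 [316. 213.] 332 [ 0.471 -0.08   0.069] 0.08
top hinge 0.84 [322. 163.] 301 [ 0.613 -0.092  0.024] 0.036
top hinge 0.55 [322. 273.] 314 [ 0.338 -0.108  0.025] 0.036
top hinge 0.2 [260. 209.] 12787 [0.473 0.044 0.027] 0.222
top tote 0.63 [132. 310.] 4519 [0.208 0.344 0.005] 0.057
top tote 0.57 [225. 135.] 3576 [0.669 0.176 0.006] 0.055
top small_bin 0.72 [370. 147.] 1663 [ 0.679 -0.209  0.006] 0.056
top small_bin 0.51 [266. 210.] 12830 [0.473 0.043 0.027] 0.222
top rear_fin 0.61 [331. 218.] 3123 [ 0.461 -0.117  0.045] 0.097
top front_fin 0.68 [329. 222.] 3185 [ 0.461 -0.116  0.045] 0.097
top housing 0.8 [264. 211.] 12891 [0.473 0.045 0.027] 0.222
top gantry 0.77 [260. 209.] 12610 [0.473 0.045 0.028] 0.222
scene slide 0.75 [294. 249.] 8262 [0.494 0.073 0.023] 0.223
scene slide 0.45 [268. 203.] 201 [ 0.481 -0.077  0.067] 0.084
scene carrier 0.61 [258. 187.] 963 [ 0.47  -0.154  0.045] 0.093
scene carrier 0.58 [327. 276.] 66 [0.442 0.22  0.043] 0.051
scene hinge 0.55 [224. 228.] 167 [ 0.622 -0.085  0.024] 0.04
scene hinge 0.47 [297. 189.] 188 [ 0.346 -0.106  0.023] 0.039
scene hinge 0.46 [266. 203.] 215 [ 0.48  -0.076  0.067] 0.084
scene tote 0.88 [250. 302.] 2898 [0.663 0.168 0.006] 0.058
scene tote 0.68 [415. 274.] 2743 [0.205 0.334 0.007] 0.058
scene small_bin 0.6 [198. 206.] 1055 [ 0.672 -0.216  0.015] 0.059
scene rear_fin 0.57 [258. 193.] 1061 [ 0.471 -0.15   0.045] 0.217
scene front_fin 0.7 [258. 189.] 1051 [ 0.471 -0.152  0.045] 0.097
scene housing 0.56 [295. 251.] 8582 [0.493 0.073 0.023] 0.223
scene housing 0.53 [201. 162.] 172 [ 0.573 -0.378  0.023] 0.037
scene gantry 0.91 [297. 251.] 8431 [0.493 0.073 0.023] 0.223
1.0 -0.0187 [-1.15330901e-05  9.89161034e-01  1.46834764e-01  5.63011337e-06]
```

```bash
python3 - <<'E'
import cv2
a=cv2.imread("pics/top0.png"); b=cv2.imread("pics/scene0.png")
cv2.imwrite("pics/top_big.png",cv2.resize(a[90:390,60:460],(800,600),interpolation=cv2.INTER_CUBIC))
E
```

```text
(no output)
```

View pics/top_big.png

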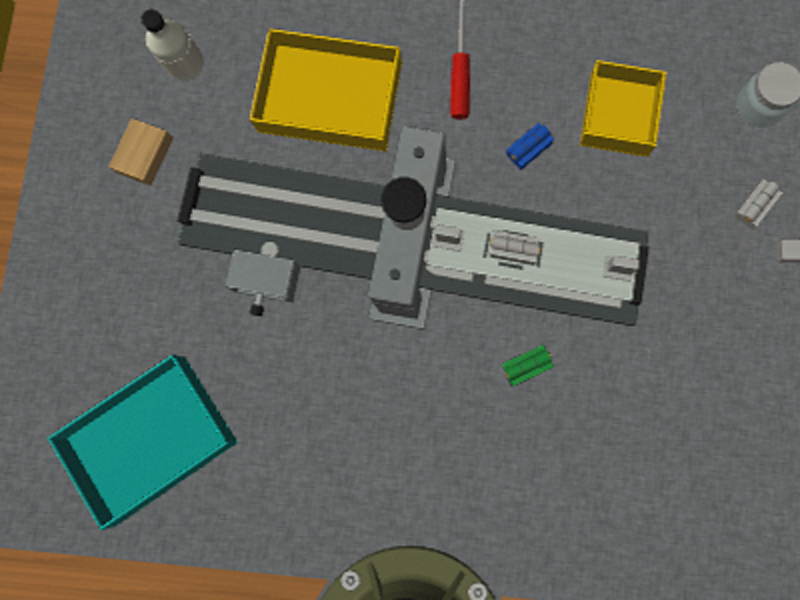

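View pics/scene0.png

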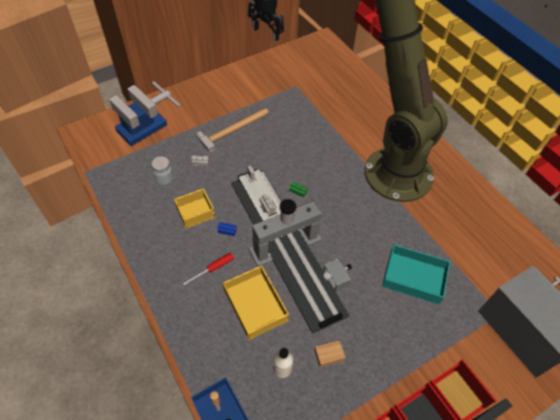

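The scene pictures show:
- The silver pinned hinge is on the carrier, at top-image (317,212).
- The look-alike hinges are blue (325,163), green (323,272) and the bare spare (440,190).
- The big yellow tote is at (223,134), next to the turquoise one at (131,310) and the small yellow bin at (371,143).

The target tote is the yellow one at (223,134). Next I'll fit poses from the depth data.

```bash
cat >> h.py <<'E'
def rect(P):
    (c,s,a)=cv2.minAreaRect((P[:,:2]*1000).astype(np.float32)); return np.round(c,1),np.round(s,1),round(a,1)
E
python3 - <<'E'
from h import *
W=np.load("topW.npy");D=np.load("topD.npy")
img=cv2.imread("pics/top0.png")
ok=D>0
X,Y,Z=W[...,0],W[...,1],W[...,2]
def comps(m,name,mn=15):
    n,l,s,c=cv2.connectedComponentsWithStats(m.astype(np.uint8))
    for i in range(1,n):
        if s[i,4]>=mn: P=W[l==i]; print(name,s[i,4],np.round(c[i]),rect(P),np.round(np.median(P[:,2]),3))
box=ok&(X>.35)&(X<.6)&(Y>-.3)&(Y<.36)
comps(box&(Z>.08)&(Z<.1)&(Y<-.0),"fin",8)
comps(box&(Z>.0405)&(Z<.0495)&(Y<.0),"deck",200)
comps(box&(Z>.060)&(Z<.08)&(Y<.0),"hinge",40)
comps(box&(Z>.045)&(Z<.058)&(Y>.1),"housing",40)
comps(box&(Z>.14)&(Z<.16),"beam",40)
comps(box&(Z>.2)&(Z<.23),"ram",40)
yel=(img[...,0]<90)&(img[...,2]>90)&(img[...,1]>70)&(abs(img[...,2].astype(int)-img[...,1])<80)&ok&(X>.55)
comps(yel,"tote",500)
comps(yel&(Z<.012),"totefloor",300)
comps(yel&(Z>.046),"toterim",40)
comps(box&(Z>.008)&(Z<.016),"base",200)
c=get_state()
print(ctrl.ik([.47,0,.3],c["eef_rot"]))
E
```

```text
fin 35 [287. 206.] (array([479.8,  -7.8]), array([13.7, 11.7]), 5.2) 0.09
fin 72 [372. 221.] (array([ 461.8, -209.1]), array([28.6, 12.4]), 87.4) 0.088
deck 2493 [331. 220.] (array([ 465.7, -113. ]), array([232.7,  82.9]), 84.9) 0.045
hinge 307 [317. 213.] (array([473.8, -80.8]), array([58.9, 31. ]), 84.4) 0.07
housing 605 [189. 226.] (array([418.2, 221.3]), array([75. , 53.2]), 84.8) 0.052
beam 1565 [263. 200.] (array([484.1,  44.5]), array([ 50.3, 199.6]), 85.0) 0.149
ram 412 [261. 189.] (array([483.4,  44.7]), array([44.8, 45.6]), 5.7) 0.217
tote 551 [17. 38.] (array([1063. , 1029.6]), array([940.4, 185. ]), 48.8) 0.0
tote 7415 [476. 105.] (array([ 981.6, -294.4]), array([1680.1,  862.3]), 89.9) -0.0
tote 3168 [ 67. 107.] (array([694.3, 621.4]), array([292.3, 156.3]), 3.4) 0.001
tote 2736 [223. 134.] (array([675.1, 179.1]), array([186.3, 148.3]), 86.0) 0.005
tote 563 [ 10. 122.] (array([605.7, 653.7]), array([54.6, 75.1]), 89.9) 0.134
tote 1305 [371. 144.] (array([ 683.1, -210.5]), array([100.1, 124.5]), 85.4) 0.005
totefloor 548 [17. 38.] (array([1102.2, 1074.5]), array([821.2, 1
[... 876 characters left out ...]
ay([604.1, 608.1]), array([88.2,  8.5]), 0.3) 0.054
toterim 75 [389. 139.] (array([ 676.6, -247.3]), array([94.2, 26.7]), 11.7) 0.05
toterim 110 [230. 154.] (array([602.4, 155.4]), array([ 32.2, 137.7]), 9.0) 0.05
base 923 [205. 180.] (array([544.7, 208.7]), array([241.7,  28.9]), 85.0) 0.012
base 727 [324. 197.] (array([ 545.7, -114.2]), array([271.2,  75.9]), 86.8) 0.012
base 988 [204. 197.] (array([500., 204.]), array([236.8,  28.9]), 85.1) 0.012
base 1047 [199. 214.] (array([453.9, 213.4]), array([247.7,  33.9]), 84.9) 0.012
base 990 [312. 240.] (array([404.7, -76.2]), array([325.3,  81.3]), 85.3) 0.012
[ 0.58023908  0.27038761 -0.82688162  1.76263464  0.2123502   1.2011254
 -1.58197747]
```

```bash
python3 - <<'E'
import cv2
a=cv2.imread("pics/top0.png")
cv2.imwrite("pics/crop.png",cv2.resize(a[100:240,190:390],(800,560),interpolation=cv2.INTER_CUBIC))
E
```

```text
(no output)
```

View pics/crop.png

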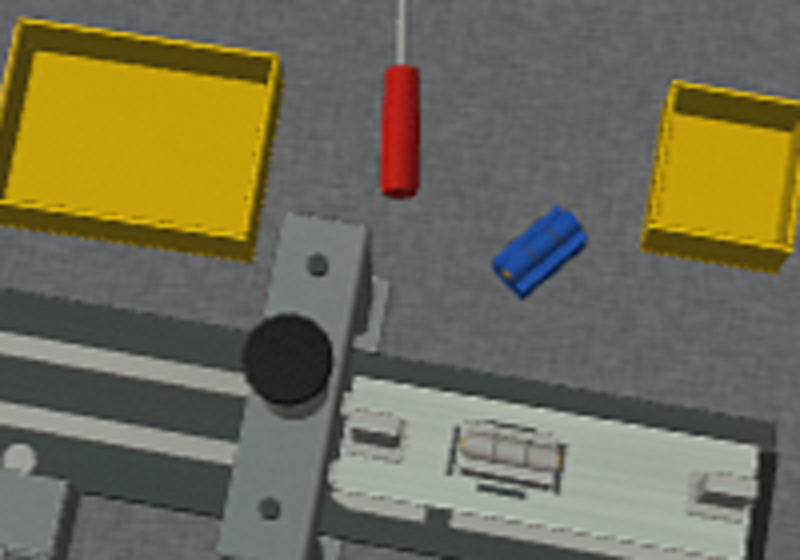

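The enlarged crop confirms which things are meant. The silver hinge is between the fins at crop (510,445), and the large yellow tote is at (140,145). The slide fit agrees with itself: origin (0.484, 0.0445), yaw about -5°, travel 0. I'll go for the rear fin.

```bash
cat >> h.py <<'E'
O=np.array([.484,.0445]); A=np.deg2rad(-5.0)
ux=np.array([np.cos(A),np.sin(A)]); uy=np.array([-np.sin(A),np.cos(A)])
def S(x,y,z): return np.r_[O+x/1e3*ux+y/1e3*uy, z]      # slide mm -> world
def inv(p): d=np.array(p[:2])-O; return np.round([d@ux*1e3,d@uy*1e3,p[2]*1e3],1)
def down(deg):
    q=(Rn.from_euler("z",deg,degrees=True)*Rn.from_euler("x",np.pi)).as_quat(); return np.r_[q[3],q[:3]]
def st(tag=""):
    s=get_state(); F=np.array(s["contact_force"])
    print(tag,"t",round(s["time"],1),"slide",inv(s["tcp_pos"]),"Fx,Fy,Fz",np.round([F[:2]@ux,F[:2]@uy,F[2]],1),"w",round(s["width"],4),"g",np.round(s["gripper_force"],1))
    return s
E
python3 - <<'E'
from h import *
for psi in(85,-95): print(psi,[ctrl.ik(p,down(psi)) is not None and np.round(ctrl.ik(p,down(psi)),2) for p in(S(0,-255,.25),S(0,-90,.05),S(0,215,.05))])
psi=85 if ctrl.ik(S(0,-255,.25),down(85)) is not None else -95
ctrl.movep(S(0,-255,.2),down(psi)); st("above")
cv2.imwrite("pics/w1.png",vision.grab_frame("wrist")[0])
ctrl.movel(S(0,-255,.053)); st("down")
ctrl.close_gripper(40); st("closed")
E
```

```text
85 [array([ 0.89,  0.36, -0.73,  1.77,  0.27,  1.11, -0.01]), array([ 0.43,  0.58, -0.58,  2.1 ,  0.55,  0.61, -0.61]), array([ 0.  ,  0.76, -0.87,  1.87,  0.75,  0.88, -1.33])]
-95 [array([ 0.35,  0.3 ,  0.03,  1.78, -0.01,  1.06, -2.84]), array([-0.62,  0.85,  1.15,  2.11, -1.03,  0.92, -2.08]), array([ 0.15,  0.93, -1.23,  1.87,  0.99,  1.12,  1.59])]
above t 2.8 slide [  -0.3 -256.7  199.9] Fx,Fy,Fz [-0.2 -0.3 -0.2] w 0.0855 g 0.0
down t 3.9 slide [   0.5 -255.1   53.6] Fx,Fy,Fz [-0.2 -0.2 -0.3] w 0.0852 g 0.0
closed t 4.6 slide [   0.  -255.    53.2] Fx,Fy,Fz [-0.4  0.4  3.5] w 0.0114 g 41.7
```

```bash
python3 - <<'E'
from h import *
ctrl.movel(S(0,-170,.053),max_speed=.12); st("mid")
ctrl.movel(S(0,-90,.053),max_speed=.12); st("at")
ctrl.ungrasp(); st("open")
ctrl.movel(S(0,-90,.12)); ctrl.movel(S(0,-110,.31),max_speed=.25); st("up")
try: ctrl.movel(S(0,120,.31),max_speed=.3)
except ctrl.Unreachable as e: print(e)
st("over")
cv2.imwrite("pics/w2.png",vision.grab_frame("wrist")[0])
img,d,W=cloud("top"); cv2.imwrite("pics/top1.png",img)
E
```

```text
mid t 5.5 slide [   0.  -170.2   53.1] Fx,Fy,Fz [-1.5  0.8  6.4] w 0.0117 g 42.2
at t 6.3 slide [  0.  -90.5  53.1] Fx,Fy,Fz [-3.1  1.9  6.7] w 0.0115 g 42.4
open t 7.0 slide [  0. -90.  53.] Fx,Fy,Fz [ 0.1 -0.3  0. ] w 0.0856 g 0.0
up t 8.5 slide [  -0.7 -110.1  308.4] Fx,Fy,Fz [-0.   0.2 -0.8] w 0.0856 g 0.0
over t 9.4 slide [1.000e-01 1.184e+02 3.091e+02] Fx,Fy,Fz [ 0.8 -0.6  0.1] w 0.0852 g 0.0
```

View pics/w2.png

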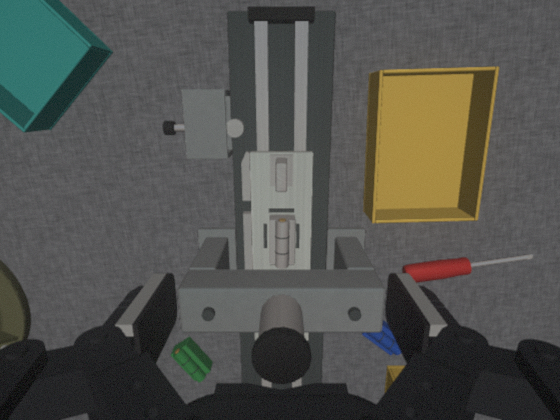

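The wrist view shows the front fin clear of the gantry at (281,175) and the hinge still nested at (281,243). The roller is at (235,128), near the middle of the housing. Next I'll grip the front fin and feel for the notch.

```bash
python3 - <<'E'
from h import *
ctrl.movel(S(0,120,.1),max_speed=.25); ctrl.movel(S(0,120,.053)); st("down")
ctrl.close_gripper(50); st("closed")
ctrl.movel(S(0,170,.053),max_speed=.08); st("t215")
ctrl.movel(S(0,188,.053),max_speed=.06); st("t233")
base=None
for y in np.arange(190,240,2.0):
    ctrl.movel(S(0,y,.053),max_speed=.04); ctrl.pause(.1); s=st(f"cmd{y-120+165:.0f}")
    Fy=np.array(s["contact_force"])[:2]@uy
    if base is None: base=Fy
    if Fy>base+4 or Fy<base-7: break
E
```

```text
down t 11.0 slide [  0.3 120.4  53.8] Fx,Fy,Fz [ 0.6 -0.3 -0.2] w 0.0857 g 0.0
closed t 11.6 slide [ -0.  120.   53.3] Fx,Fy,Fz [-0.3 -0.7  4.4] w 0.0114 g 49.5
t215 t 12.4 slide [1.000e-01 1.709e+02 5.330e+01] Fx,Fy,Fz [-0.9  2.8  4.6] w 0.0114 g 49.5
t233 t 12.8 slide [1.000e-01 1.884e+02 5.320e+01] Fx,Fy,Fz [-0.5  2.4  5.3] w 0.0115 g 49.7
cmd235 t 13.2 slide [1.000e-01 1.896e+02 5.320e+01] Fx,Fy,Fz [-0.7 -0.3  6.8] w 0.0113 g 49.9
cmd237 t 13.6 slide [  0.  191.4  53.2] Fx,Fy,Fz [-2.4 -1.1  7.1] w 0.0114 g 50.0
cmd239 t 13.9 slide [1.000e-01 1.934e+02 5.330e+01] Fx,Fy,Fz [-2.  -0.4  6.4] w 0.0117 g 50.0
cmd241 t 14.2 slide [1.000e-01 1.954e+02 5.320e+01] Fx,Fy,Fz [-0.7 -0.5  6.8] w 0.0116 g 50.0
cmd243 t 14.6 slide [1.000e-01 1.974e+02 5.320e+01] Fx,Fy,Fz [-1.8 -0.8  7.7] w 0.0112 g 50.0
cmd245 t 14.9 slide [1.000e-01 1.994e+02 5.320e+01] Fx,Fy,Fz [-1.4 -0.6  8.5] w 0.0115 g 50.0
cmd247 t 15.3 slide [1.000e-01 2.015e+02 5.320e+01] Fx,Fy,Fz [-1.9  0.5  6.7] w 0.0114 g 49.9
cmd249 t 15.7 slide [1.000e-01 2.042e+02 5.330e+01] Fx,Fy,Fz [-2.1  1.   5.3] w 0.0113 g 49.7
cmd251 t 16.0 slide [1.000e-01 2.069e+02 5.330e+01] Fx,Fy,Fz [-1.6  5.1  4.5] w 0.0113 g 49.6
```

```bash
python3 - <<'E'
from h import *
for y in np.arange(207,216,1.0):
    ctrl.movel(S(0,y,.053),max_speed=.04); ctrl.pause(.1); s=st(f"cmd{y-120+165:.0f}")
    if np.array(s["contact_force"])[:2]@uy<-2.5: break
E
```

```text
cmd252 t 16.4 slide [  0.  208.4  53.3] Fx,Fy,Fz [-0.7  6.6  3.3] w 0.0112 g 49.6
cmd253 t 16.7 slide [  0.  209.6  53.3] Fx,Fy,Fz [-1.6  8.3  4.4] w 0.0112 g 49.4
cmd254 t 17.1 slide [1.000e-01 2.099e+02 5.330e+01] Fx,Fy,Fz [-1.1  5.5  5.1] w 0.0116 g 49.8
cmd255 t 17.4 slide [  0.  210.2  53.3] Fx,Fy,Fz [-0.9  3.3  7. ] w 0.0114 g 50.0
cmd256 t 17.8 slide [  0.  210.6  53.2] Fx,Fy,Fz [-1.6  1.1  8.1] w 0.0111 g 50.2
cmd257 t 18.1 slide [  0.  211.2  53.2] Fx,Fy,Fz [-1.4 -0.6  9.4] w 0.0111 g 50.3
cmd258 t 18.4 slide [  0.  211.9  53.2] Fx,Fy,Fz [-2.1 -0.6  8.9] w 0.0114 g 50.4
cmd259 t 18.8 slide [  0.  212.6  53.2] Fx,Fy,Fz [-3.2 -1.9 10. ] w 0.0114 g 50.5
cmd260 t 19.1 slide [  0.  213.   53.2] Fx,Fy,Fz [-2.9 -2.8 10.1] w 0.0115 g 50.7
```

I felt the pull forward near 252–253 mm, then resistance building. I'll release and check.

```bash
python3 - <<'E'
from h import *
ctrl.ungrasp(); ctrl.movel(S(0,212,.11),max_speed=.2)
ctrl.movel(S(0,150,.28),max_speed=.25); ctrl.pause(.3); s=st("up")
img,d=vision.grab_frame("wrist"); cv2.imwrite("pics/w3.png",cv2.resize(img[100:420,120:440],(600,600)))
c=vision.camera_info("wrist"); K=np.array(c["mtx"]); H=np.array(c["hand_eye"])
q=np.array(s["eef_rot"]); R=Rn.from_quat(np.r_[q[1:],q[0]]).as_matrix()
v,u=np.mgrid[0:420,0:560]
P=np.stack([(u-K[0,2])/K[0,0]*d,(v-K[1,2])/K[1,1]*d,d],-1)
W=(P@H[:3,:3].T+H[:3,3])@R.T+np.array(s["tcp_pos"])
L=np.stack([(W[...,:2]-O)@ux*1e3,(W[...,:2]-O)@uy*1e3,W[...,2]*1e3],-1)
def comps(m,name,mn=60):
    n,l,st_,ce=cv2.connectedComponentsWithStats(m.astype(np.uint8))
    for i in range(1,n):
        if st_[i,4]>=mn: Q=L[l==i]; print(name,st_[i,4],np.round(ce[i]),np.round(np.percentile(Q,[2,98],0)).tolist(),rect(Q/1e3))
b=(d>0)&(abs(L[...,0])<34)&(L[...,1]>40)&(L[...,1]<290)
comps(b&(L[...,2]>84)&(L[...,2]<97),"fin")
comps(b&(L[...,2]>56)&(L[...,2]<82),"hinge")
comps((d>0)&(abs(L[...,1]-170)<60)&(L[...,0]<-50)&(L[...,0]>-160)&(L[...,2]>18)&(L[...,2]<60),"housing")
for r in models.masks_of("wrist","hinge")[:3]:
    m=r["mask"]&(d>0); print(r["p"],np.round(r["point"]),np.round(np.median(L[m],0)))
E
```

```text
up t 21.5 slide [ -0.4 150.2 279.1] Fx,Fy,Fz [ 0.7 -0.1  0.5] w 0.0854 g 0.0
fin 437 [281. 117.] [[-6.0, 195.0, 88.0], [5.0, 224.0, 91.0]] (array([ -0.4, 209.3]), array([10.9, 28.8]), 0.3)
hinge 1602 [282. 197.] [[-14.0, 102.0, 65.0], [15.0, 156.0, 78.0]] (array([  1. , 128.5]), array([59.3, 29.4]), 89.7)
housing 3749 [200. 156.] [[-126.0, 132.0, 34.0], [-54.0, 204.0, 53.0]] (array([-90.8, 167.7]), array([73.7, 81.5]), 89.3)
0.81 [282. 194.] [  1. 132.  72.]
0.71 [189. 388.] [-127. -158.   22.]
0.63 [396. 369.] [ 150. -122.   22.]
```

View pics/w3.png

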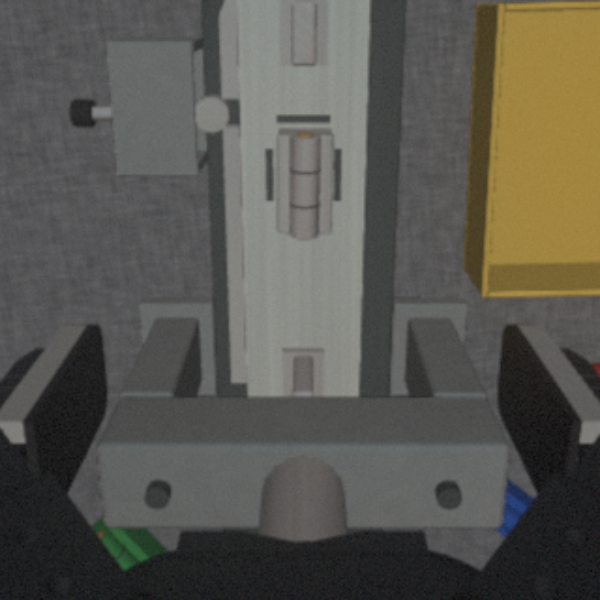

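The wrist view shows the roller, crop (212,113), dropped into the notch gap at (232,112). The hinge is nested at (305,185) and measures slide (0.5,129), with the fin at y=209, so travel is about 254 mm. I'll grasp the hinge across x.

```bash
python3 - <<'E'
from h import *
ctrl.movel(S(0.5,129.5,.11),max_speed=.25); ctrl.movel(S(0.5,129.5,.049),max_speed=.1); st("down")
ctrl.close_gripper(50); st("closed")
ctrl.movel(S(0.5,129.5,.062),max_speed=.05); ctrl.movel(S(0.5,129.5,.17),max_speed=.15); s=st("lift")
for psi in(-4,176):
    j=ctrl.ik([.665,.171,.15],down(psi)); print(psi,None if j is None else np.round(j,2), None if j is None else np.abs(j-np.array(s["qpos"])).max())
cv2.imwrite("pics/w4.png",vision.grab_frame("wrist")[0])
E
```

```text
down t 23.2 slide [  0.8 129.9  49.5] Fx,Fy,Fz [-0.1  1.1 -0.2] w 0.0853 g 0.0
closed t 23.7 slide [  0.7 129.6  49.5] Fx,Fy,Fz [-1.2 -0.1  5.8] w 0.0286 g 49.5
lift t 25.0 slide [1.000e-01 1.290e+02 1.692e+02] Fx,Fy,Fz [-0.7  0.2 -2. ] w 0.0289 g 49.5
-4 [-0.17  0.67 -0.22  1.43  0.16  1.06 -2.06] 1.1930292551674406
176 [ 0.22  0.85 -1.06  1.42  0.75  1.3   0.62] 1.481219747669976
```

View pics/w4.png

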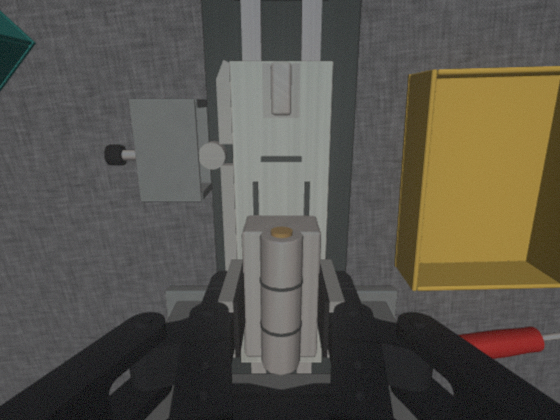

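The hinge is held squarely between the pads at (281,295), and the carrier is still latched with the roller at (213,155). Next I'll place it in the tote.

```bash
python3 - <<'E'
from h import *
ctrl.movep([.665,.171,.17],down(-4)); st("over")
ctrl.movel([.665,.171,.05],max_speed=.15); st("in")
z=.016
ctrl.movel([.665,.171,z],max_speed=.05); b=st("z"); 
while z>.004:
    z-=.002; ctrl.movel([.665,.171,z],max_speed=.04); s=st(f"z{z:.3f}")
    if s["contact_force"][2]>b["contact_force"][2]+3: break
ctrl.ungrasp(); st("open")
ctrl.movel([.665,.171,.2],max_speed=.2); ctrl.movel([.56,.0,.32],max_speed=.25); st("away")
img,d,W=cloud("top"); cv2.imwrite("pics/top9.png",cv2.resize(img[90:260,150:390],(800,567)))
img,d=vision.grab_frame("scene"); cv2.imwrite("pics/sc9.png",img)
E
```

```text
over t 26.1 slide [168.4 141.9 169.2] Fx,Fy,Fz [-1.1 -0.7 -1.6] w 0.0293 g 49.4
in t 27.1 slide [169.9 142.1  51.1] Fx,Fy,Fz [ 0.1 -0.7 -1.3] w 0.0288 g 49.4
z t 27.9 slide [169.4 141.9  16.1] Fx,Fy,Fz [-0.2  0.9 -1.9] w 0.029 g 49.4
z0.014 t 28.2 slide [169.3 141.8  14.1] Fx,Fy,Fz [-0.9  0.5 -2. ] w 0.0285 g 49.4
z0.012 t 28.4 slide [169.2 141.7  11.9] Fx,Fy,Fz [-0.7 -0.3 -3.3] w 0.0293 g 49.4
z0.010 t 28.7 slide [169.1 141.7   9.8] Fx,Fy,Fz [-0.3 -0.4 -2.5] w 0.0291 g 49.4
z0.008 t 28.9 slide [169.6 141.9   8.6] Fx,Fy,Fz [-1.  -0.6  3.3] w 0.0288 g 50.2
open t 29.5 slide [169.3 141.8   7.9] Fx,Fy,Fz [ 0.1  0.6 -0. ] w 0.0853 g 0.0
away t 31.7 slide [ 79.5 -36.4 319.1] Fx,Fy,Fz [-0.3  0.1  0.8] w 0.0854 g 0.0
```

View pics/top9.png

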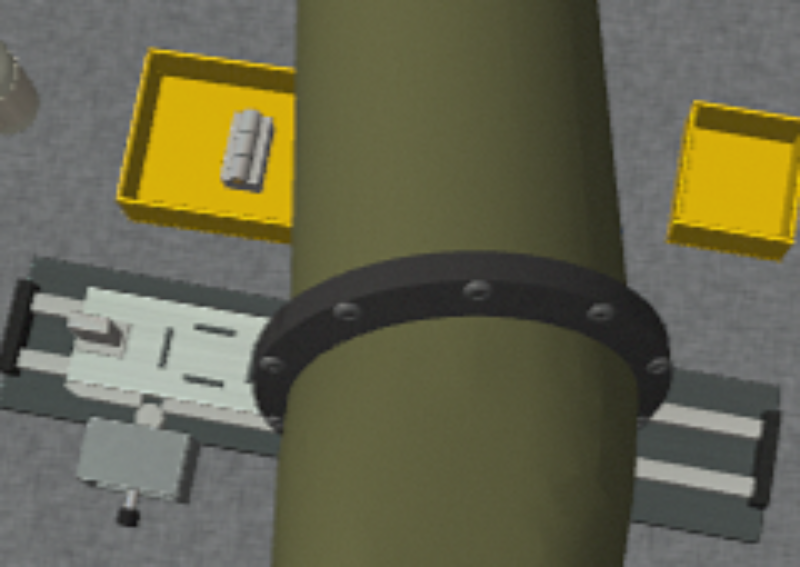

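The hinge lies flat, barrel up, in the middle of the large yellow tote at crop (247,150). The carrier is still latched, with the roller in its notch at (150,412), and the arm is clear of everything.

```bash
python3 -c "
from h import *
ctrl.pause(.3); print(ticket.close_job())"
```

```text
the job is handed in; nothing more can be done
None
```

I handed the job in at about 32 s of the 72 s allowed: the carrier is latched at about 254 mm of travel, and the hinge lies flat, barrel up, in the large yellow tote; the hand-in returned no verdict.

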